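# Build the New Year rice-cake stack

## Robot

A 6-joint arm with a two-finger parallel gripper is mounted at the origin on the work surface. World frame = base frame: x ahead of the robot, y to its left, z up, the work surface at z = 0. Lengths are in mm, angles in rad, forces in N, time in s.
With the tool pointing down it reaches from about 275 to 750 mm from the base axis. Payload 10.2 kg.
Tool frame: the origin (TCP) lies between the finger pads; the fingertips stand 17 mm ahead of it and the grasp point (between the pads) lies 2 mm behind it (tips_ahead is the distance from the TCP to the fingertips, in mm); z points along the fingers, y is the line along which they close (so a half turn about z gives the same grasp; the last joint's range is limited). The gripper opens to 85 mm and grips with 20 to 120 N. Pads are 22 mm wide; open, the fingers measure 114 mm over their backs; the gripper's body (76 mm by 85 mm) begins 54 mm behind the grasp point. The pads swing forward as they close: fully open they stand 13 mm farther back than shut.
Start: joints at [-1.513, 0.313, 1.498, -0, 1.331, -0.223], TCP at [145.477, -504.448, 248.294] pointing down, gripper open.
Joint ranges: [-2.94, 2.94], [-0.97, 2.17], [0.19, 2.56], [-1.23, 4.37], [0.02, 3.11], [-2.88, 2.88]. Speed limits (rad/s): [2.39, 2.39, 3.01, 3.14, 3.14, 3.14].

## Interface

Orientations are given as a unit quaternion [w, x, y, z].
In Python, from rig import sense, capture, finish_job, boxes_of, tips_ahead gives the robot as it stands.
- The arm moves only by the tool drive_tool, never from a script. Its argument "commands" is text: rows parted by semicolons, each of 7 numbers parted by spaces: the shift along the world's x, y, z in units of 0.1 m (1.0 is 0.1 m), then the turn, a rotation vector about the world's x, y, z in units of pi/4 rad (1.0 is pi/4 rad), then the opening in per cent of the stroke, from 0 (shut) to 100 (fully open). A call has 1 to 20 rows; each row shifts and turns the commanded pose from where the row before left it; what a row does not reach is not made up. A row lasts 1/12 s, in which the tool goes at most 41.7 mm and 7.16 degrees, less where a joint would pass 70% of its speed; a pose out of reach is approached as far as the arm can. A call with a number of a shift or a turn outside -1 to 1 is refused whole. A call with a gripper value outside its range is refused whole. The fingers move at their own pace and stop on an object; "force" is the grip in N (left out, the last holds). Time passes only in rows, so rows that do not move let the fingers close. It gives the time, the measured TCP pose, the force, the opening and the grip force at its end, in the units of the state.
- sense(): the state, without advancing time (a new reading comes with each control period).
- capture(name): name is "scene" or "top" or "wrist"; returns a dict with "pixels" (420x560x3 uint8, blue, green, red), "fov_y" (degrees; the focal length in pixels is half the picture's height over the tangent of half this angle, whatever the lens; pixels are square), "cx", "cy" (the principal point, pixels), "k1" (the pictures are not rectified: a ray, as slopes to the right and down, at radius r is drawn at 1 + k1 r^2 times it, then the intrinsics apply), "position" and "attitude" of the camera in the world; the wrist camera has in their place "tool_from_camera" (4x4, takes a point from camera to tool coordinates, whose origin is the TCP and whose axes are the flange's). Camera axes: x right, y down, z forward; pixel columns grow to the right and rows downward; lengths in mm; the calibration is good to about 2 mm. A picture is of the moment at which its call begins: read the wrist's pose just before it. There is no depth.
- finish_job(): hands the job in; it is judged then, once.
Trained networks look in a picture, given as the dict that the camera call returned (one of the last four; its "shot" number tells which), for a name from the list of things; names that differ only in an ending like _2 or _b are one class to them, and where a whole thing is asked for, a point or a joint stands for the part that bears it (a point fixed in the world has none). Each returns a list of dicts, best first, with "confidence" (0 to 1); they miss things now and then, are a little off and sometimes report something else, mostly with a low value. They report only what shows in the picture. A call takes as long as a camera call.
- boxes_of(picture, name): "position" ([column, row] in pixels, amid what is visible of it).
The state is a dict: "time_s": time; "joints": joint angles; "dq": joint speeds; "tau": joint torques, N m; "eef_pos": TCP position; "ee_rot": TCP orientation; "force": force on the tool from outside, world axes, zero at the start; "wrist_torque": the same for the moment, N m; "grip_width": opening from 0.0 (shut) to 1.0 (fully open); "grip_force": force on a finger pad.
Only numpy, scipy, OpenCV 4.12 (cv2) and the standard library are available. Lean on these libraries where they do the work, as an engineer would, in place of code of your own. Each camera call takes 0.05 s, during which the arm holds its last target. There are 200 camera calls.

## Task

Build the New Year's rice-cake stack: lay the large round cake flat in the middle of the dark plate and the small one flat and centred on top of it. The small cake stands on edge in the wooden rack, so tip it down flat anywhere on the cutting board and let go of it there, then take it again around its rim to set it on the stack. Do not disturb the orange, tea cup, soy bottle or jar.

Things in the scene. Friction and masses are not known exactly. Their poses are not given: they have to be found in the camera images.
- large_centre (a point): Centre of the large cake: a hard, dried, off-white rice-cake disc, 68 mm in diameter and 26 mm thick, edges rounded by 4 mm, about 0.1 kg. It lies flat on the cutting board; its z axis is the disc's axis (vertical). Either face may be up.
- small_centre (a point): Centre of the small cake: the same material, a disc 50 mm in diameter and 22 mm thick, edges rounded by 4 mm, about 0.05 kg. At the start it stands on edge in the rack's groove; its x axis is the disc's axis (level at the start and across the groove; vertical once the cake lies flat). Its centre is 33 mm above the table and its top 58 mm; the upper 36 mm stand clear of the groove's walls. Either face may end up.
- plate_floor (a point): Centre of the flat floor of the plate, on its upper surface, 8 mm above the table. The plate is dark glazed, round, fixed; the flat floor is 150 mm across, the rim 180 mm across and 15 mm above the table. z up.
- board_top (a point): Centre of the upper surface of the yellowish wooden cutting board, 15 mm above the table; the board is 240 mm along its x axis by 200 mm along its y axis, fixed. The large cake lies on it at the start, up to 45 mm from its middle, and the orange near one of its far (+x) corners.
- rack: Small light-wood rack, 90 mm (its x) by 100 mm (its y), fixed; origin at the centre of its underside on the table. One groove 25 mm wide runs along its y axis through the middle, floor 8 mm high, walls 10 mm thick and up to 22 mm high; two small chocks in the groove keep the small cake from rolling. z up.
- orange_centre (a point): Centre of the orange, 56 mm in diameter and 48 mm high, standing loose on the cutting board near the corner at its +x, +y; leave it alone.
- teacup_centre (a point): Point on the axis of the white tea cup, 30 mm above its foot; 72 mm in diameter, 65 mm high, loose, upright; leave it alone.
- soy_centre (a point): Point on the axis of the dark soy bottle, 60 mm above its foot; 56 mm in diameter, 130 mm high, loose, upright; leave it alone.
- jar_centre (a point): Point on the axis of the amber glass jar, 40 mm above its foot; 60 mm in diameter, 80 mm high, loose, upright; leave it alone.

How it is judged:
By the outcome, as a careful person would: the job done as asked, in the order asked, and still so for the second after the job is handed in, with the robot touching nothing.
It also fails if it takes over 69 s, if anything falls off the work surface, if the arm or the gripper's body presses on something with over 40 N, if the wrist force passes 120 N, or if a joint passes its speed limit or range.

## Working session

There is one attempt and no reset: what is moved stays moved. The work goes in short steps, Python scripts to look and compute and a tool call to move; the robot and the scene stay as the last step left them, time stands still between calls to the robot, and variables do not carry over. Pictures are saved under pics/ and viewed, at most 10 in all, crops included, and the job is handed in when it is done.

Besides the shell and the picture viewer there is one more tool, called after ">>>" as name(argument=value, ...), one argument or row to a line, values as JSON. drive_tool: Moves the arm, as the interface text tells. Shifts and turns lie within -1 to 1; 1 stands for 0.1 m of shift or pi/4 rad of turn. Its arguments: {"type":"object","properties":{"commands":{"type":"string"},"force":{"type":"number"}},"required":["commands"]}

```bash
mkdir -p pics
cat > h.py <<'E'
import numpy as np, cv2
from scipy.spatial.transform import Rotation as R
from rig import sense, capture, boxes_of, finish_job
def rot(q): return R.from_quat([q[1],q[2],q[3],q[0]]).as_matrix()
def campose(c,s=None):
    if 'position' in c:
        a=np.array(c['attitude'],float)
        return np.array(c['position'],float),(a if a.shape==(3,3) else rot(a))
    T=np.array(c['tool_from_camera']); Rt=rot(s['ee_rot'])
    return Rt@T[:3,3]+np.array(s['eef_pos']), Rt@T[:3,:3]
def ray(c,px):
    f=210/np.tan(np.radians(c['fov_y'])/2)
    d=np.array([(px[0]-c['cx'])/f,(px[1]-c['cy'])/f]); u=d.copy()
    for _ in range(30): u=d/(1+c['k1']*(u@u))
    return np.array([u[0],u[1],1.])
def at(c,px,z,s=None):
    p,A=campose(c,s); d=A@ray(c,px); return p+d*(z-p[2])/d[2]
def proj(c,P,s=None):
    p,A=campose(c,s); v=A.T@(np.array(P)-p); u=v[:2]/v[2]
    f=210/np.tan(np.radians(c['fov_y'])/2); return u*(1+c['k1']*(u@u))*f+[c['cx'],c['cy']]
E
cat > a.py <<'E'
from h import *
s=sense(); print(s['eef_pos'],s['ee_rot'],s['grip_width'])
Z=dict(large_centre=28,small_centre=33,plate_floor=8,board_top=15,rack=10,orange_centre=39,teacup_centre=30,soy_centre=60,jar_centre=40)
for n in('top','scene'):
    c=capture(n); cv2.imwrite(f'pics/{n}0.png',c['pixels']); print(n,np.round(c['position']),c['fov_y'])
    for k,z in Z.items():
        for b in boxes_of(c,k)[:2]: print(k,np.round(b['position']),round(b['confidence'],2),np.round(at(c,b['position'],z)))
E
python3 a.py
```

```text
[ 145.46741256 -504.19034449  247.74350893] [-6.44042127e-04  9.90159493e-01  1.39941992e-01  5.64606786e-05] 0.9989181124729981
top [ 385.   12. 1046.] 49.92146591515455
large_centre [400. 282.] 0.97 [ 445. -231.   28.]
small_centre [174. 260.] 0.52 [540. 270.  33.]
plate_floor [306. 250.] 0.87 [539. -30.   8.]
board_top [407. 266.] 0.83 [ 480. -256.   15.]
rack [184. 266.] 0.59 [526. 254.  10.]
orange_centre [375. 228.] 0.68 [ 570. -191.   39.]
teacup_centre [201. 168.] 0.82 [753. 198.  30.]
soy_centre [265. 158.] 0.79 [752.  44.  60.]
jar_centre [353. 151.] 0.83 [ 759. -164.   40.]
scene [1389.  342.  845.] 46.46928206246158
large_centre [217. 156.] 0.85 [ 433. -246.   28.]
small_centre [207. 188.] 0.75 [ 571. -201.   33.]
small_centre [386. 229.] 0.57 [542. 261.  33.]
plate_floor [275. 205.] 0.78 [539. -24.   8.]
board_top [201. 177.] 0.68 [ 519. -249.   15.]
rack [385. 239.] 0.94 [551. 265.  10.]
orange_centre [209. 189.] 0.69 [ 580. -189.   39.]
teacup_centre [335. 286.] 0.94 [747. 202.  30.]
soy_centre [263. 257.] 0.74 [755.  40.  60.]
jar_centre [178. 239.] 0.68 [ 763. -168.   40.]
```

View pics/top0.png

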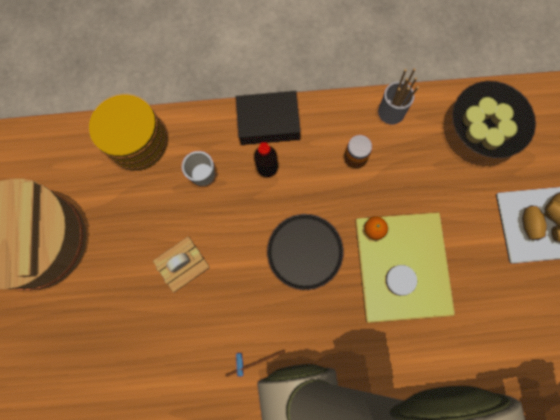

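View pics/scene0.png

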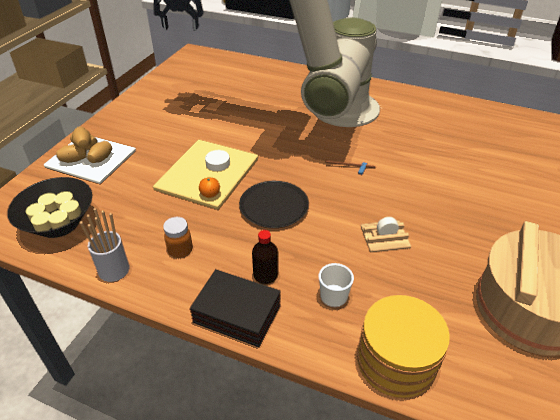

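The top view shows the large cake at (401,281), the plate at (306,251), and the rack at (181,264) with the small cake at (178,262). The scene view agrees. I'll go above the large cake and look from close by.

>>> drive_tool(
  commands="0.29 0.27 0 0 0 0 100;0.29 0.27 0 0 0 0 100;0.29 0.27 0 0 0 0 100;0.29 0.27 0 0 0 0 100;0.29 0.27 0 0 0 0 100;0.29 0.27 0 0 0 0 100;0.29 0.27 0 0 0 0 100;0.29 0.27 -0.05 0 0 0 100;0.29 0.27 -0.1 0 0 0 100;0.29 0.27 -0.1 0 0 0 100;0 0 0 0 0 0 100;0 0 0 0 0 0 100",
)

```text
time_s: 2.0
eef_pos: [436.2, -233.0, 222.8]
ee_rot: [-0.0, 0.99, 0.142, -0.0]
force: [-0.9, -0.5, 0.3]
grip_width: 1.001
grip_force: 0.0
```

View pics/w1.png

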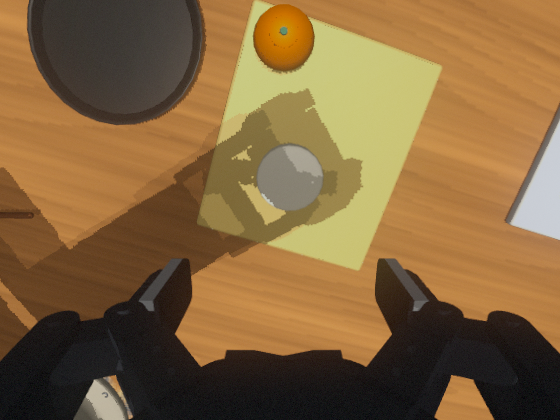

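The cake disc's outline spans columns 257–324 and rows 143–212, with the orange well clear at (284,38).

```bash
cat >> h.py <<'E'
from scipy.optimize import least_squares
def fitdisc(c,bb,z0,z1,r,g,s=None,rd=0):
    t=np.linspace(0,2*np.pi,90)
    def f(p):
        Q=[proj(c,[p[0]+(r-q)*np.cos(a),p[1]+(r-q)*np.sin(a),z],s) for z,q in((z0,rd),(z0+rd,0),(z1-rd,0),(z1,rd)) for a in t]; Q=np.array(Q)
        return np.r_[Q.min(0),Q.max(0)]-np.array(bb,float)
    o=least_squares(f,g,diff_step=1e-3); return o.x,o.fun
E
python3 - <<'E'
from h import *
s=sense();c=capture('wrist')
print(fitdisc(c,[257,143,324,212],15,41,34,[450,-235],s,4))
c=capture('top');print(at(c,(401,281),41),at(c,(306,251),8))
y=np.array(s['ee_rot']);print(rot(y)[:,1])
E
```

```text
(array([ 448.57737429, -240.28890856]), array([-0.17591245,  0.57084972,  0.1758481 , -0.59460615]))
[ 444.98413775 -231.75646957   41.        ] [536.06327312 -30.35918414   8.        ]
[ 2.75222834e-01 -9.61380249e-01  6.39894679e-04]
```

>>> drive_tool(
  commands="0.04 -0.02 -0.37 0 0 0 100;0.04 -0.02 -0.37 0 0 0 100;0.04 -0.01 -0.36 0 0 0 100;0 0 0 0 0 0 100;0 0 0 0 0 0 100",
)

```text
time_s: 2.77
eef_pos: [447.0, -239.6, 113.1]
ee_rot: [-0.001, 0.99, 0.14, -0.001]
force: [-0.3, 0.6, 0.7]
grip_width: 1.003
grip_force: 0.0
```

```bash
python3 w.py w2 large_centre=30
```

```text
2.7667 [ 447.  -239.6  113.1] [-0.001  0.99   0.14  -0.001] 1.002671782463401 cam [ 516. -221.  238.]
large_centre [280. 216.] 0.56 [ 451.4 -236.4   30. ]
```

View pics/w2.png

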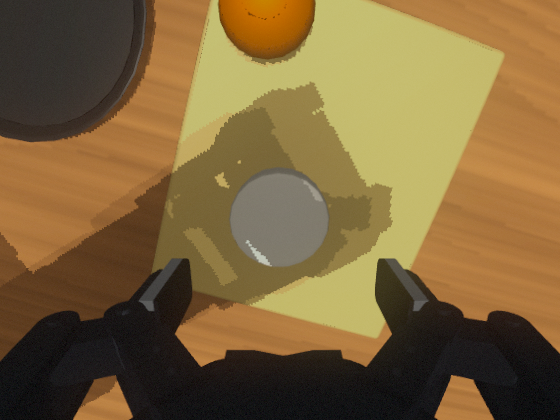

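Cake is centred between the fingers (columns 230–329, centre (280,217)). Descending and gripping.

>>> drive_tool(
  commands="0.02 0.01 -0.3 0 0 0 100;0.02 0.01 -0.3 0 0 0 100;0 0 -0.15 0 0 0 100;0 0 0 0 0 0 100;0 0 0 0 0 0 70;0 0 0 0 0 0 70;0 0 0 0 0 0 70;0 0 0 0 0 0 70;0 0 0 0 0 0 70;0 0 0 0 0 0 70",
  force=40,
)

```text
time_s: 3.7
eef_pos: [452.4, -238.4, 41.3]
ee_rot: [0.002, 0.99, 0.14, 0.001]
force: [-3.3, 1.4, 9.0]
grip_width: 0.77
grip_force: 42.2
```

>>> drive_tool(
  commands="0 0 0.1 0 0 0 60;0 0 0.3 0 0 0 60;0 0 0.3 0 0 0 60;0 0 0.3 0 0 0 60;0 0 0 0 0 0 60",
)

```text
time_s: 4.12
eef_pos: [453.7, -239.3, 145.8]
ee_rot: [0.005, 0.99, 0.14, 0.004]
force: [0.7, -1.0, -0.1]
grip_width: 0.767
grip_force: 45.2
```

```bash
python3 w.py w3 large_centre=100 plate_floor=8
```

```text
4.1167 [ 453.7 -239.3  145.8] [0.005 0.99  0.14  0.004] 0.7673286901169126 cam [ 521. -219.  271.]
large_centre [284. 271.] 0.57 [ 437.9 -245.8  100. ]
plate_floor [72. 68.] 0.8 [516.  -48.5   8. ]
```

View pics/w3.png

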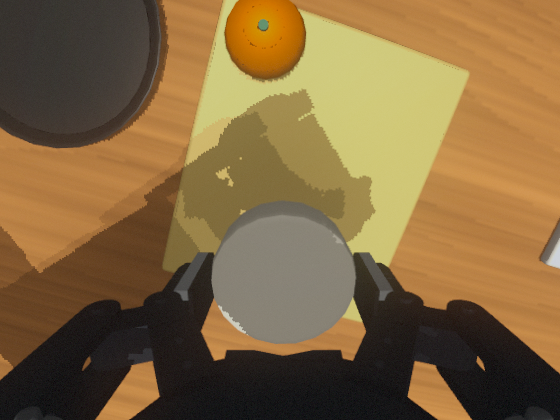

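The cake is held between the pads (columns 211–356, rows 201–343).

Run:
```python
from h import *
s=sense();c=capture('wrist')
x,f=fitdisc(c,[211,201,356,343],119.5,145.5,34,[450,-240],s,4)
print(x,f,x-s['eef_pos'][:2]); Rt=rot(s['ee_rot']);print(Rt.T@np.r_[x-s['eef_pos'][:2],0])
```

```text
[ 453.15539258 -238.02675611] [-4.87392912 -2.71962494  4.87912917  4.22261946] [ 1.7238502  -0.57025561]
[1.49833881 1.02558613 0.0022057 ]
```

>>> drive_tool(
  commands="0.06 0.35 0.1 0 0 0 60;0.06 0.35 0 0 0 0 60;0.06 0.35 0 0 0 0 60;0.05 0.35 0 0 0 0 60;0.05 0.35 0 0 0 0 60;0 0 0 0 0 0 60;0 0 0 0 0 0 60",
)

```text
time_s: 4.9
eef_pos: [479.2, -60.9, 147.5]
ee_rot: [-0.0, 0.99, 0.141, -0.001]
force: [0.5, -0.3, -0.9]
grip_width: 0.772
grip_force: 45.2
```

```bash
python3 w.py w4 plate_floor=8 large_centre=140
```

```text
4.9 [479.2 -60.9 147.5] [-0.     0.99   0.141 -0.001] 0.7722315033620775 cam [548. -42. 272.]
plate_floor [261. 113.] 0.71 [546.4 -23.5   8. ]
large_centre [284. 274.] 0.79 [480.6 -62.  140. ]
```

View pics/w4.png

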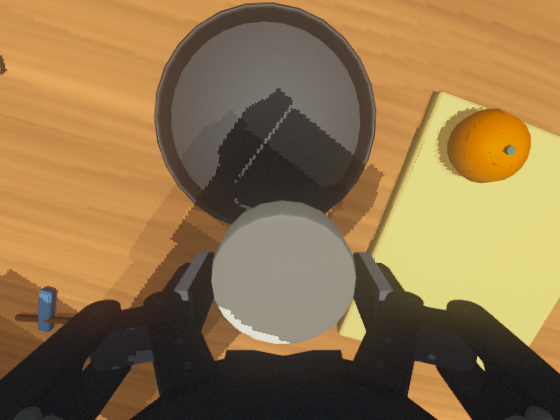

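Plate rim spans columns 154–377 with its top at row 2. The held cake is unchanged in the picture, so it isn't slipping.

Run:
```python
from h import *
s=sense();c=capture('wrist')
t=np.linspace(0,2*np.pi,180)
def ext(p,r,z):
    Q=np.array([proj(c,[p[0]+r*np.cos(a),p[1]+r*np.sin(a),z],s) for a in t]); return np.array([Q[:,0].min(),Q[:,0].max(),Q[:,1].min()])
for r,z,m in((90,15,[154,377,2]),(75,8,[171,360,20])):
    o=least_squares(lambda p:ext(p,r,z)-m,[540,-28],diff_step=1e-3);print(o.x,o.fun)
for top in(147,150,153,156):
    print(top,*fitdisc(c,[211,201,356,343],top-26,top,34,[480,-60],s,4))
# w2 check
s2=dict(s);s2['eef_pos']=[447,-239.6,113.1];s2['ee_rot']=[-.001,.99,.14,-.001]
for top in(41,45,49): print(top,*fitdisc(c,[230,168,329,267],top-26,top,34,[450,-238],s2,4))
c=capture('top');q=c['pixels'][200:300,255:360].max(2);cv2.imwrite('pics/q.png',q)
m=(q<75).astype('uint8');n,l,st,ce=cv2.connectedComponentsWithStats(m);k=1+st[1:,4].argmax();print(st[k]+[255,200,0,0,0],at(c,ce[k]+[255,200],12))
```

```text
[537.36367272 -32.50030694] [-0.65511005  0.64844838  0.09618301]
[542.14564188 -30.875259  ] [ 2.97448689 -2.94999422 -0.36352519]
147 [477.70674164 -64.77053053] [-0.64769662  0.38474146  0.64738311 -0.34279526]
150 [479.06385511 -64.37779691] [-2.33532299 -0.85516248  2.33284767  1.46235018]
153 [480.41314076 -63.98726422] [-4.10108421 -2.13363657  4.09617556  3.3597619 ]
156 [481.75399181 -63.59914064] [-5.95031722 -3.45189798  5.94283695  5.35655777]
41 [ 449.80170432 -236.90304394] [-0.68757552 -0.23832113  0.68531412  0.3360658 ]
45 [ 450.98644118 -236.62012888] [-1.69699497 -1.09419074  1.69080832  1.39699942]
49 [ 452.16800307 -236.33803762] [-2.74755965 -1.97896757  2.73711335  2.50366916]
[ 268  215   37   67 1202] [557.88380271  19.7912349   12.        ]
```

>>> drive_tool(
  commands="0.3 0.15 0 0 0 0 60;0.3 0.16 -0.1 0 0 0 60;0 0 -0.35 0 0 0 60;0 0 -0.35 0 0 0 60;0 0 -0.2 0 0 0 60;0 0 0 0 0 0 60;0 0 0 0 0 0 60",
)

```text
time_s: 5.73
eef_pos: [539.3, -32.1, 48.1]
ee_rot: [-0.0, 0.99, 0.139, -0.001]
force: [0.1, 0.8, 0.1]
grip_width: 0.77
grip_force: 45.2
```

>>> drive_tool(
  commands="0 0.015 -0.06 0 0 0 60;0 0 -0.04 0 0 0 60;0 0 -0.02 0 0 0 60;0 0 0 0 0 0 60;0 0 0 0 0 0 60",
)

```text
time_s: 6.15
eef_pos: [539.7, -30.0, 36.7]
ee_rot: [0.0, 0.99, 0.14, 0.0]
force: [-0.1, -0.2, -1.1]
grip_width: 0.77
grip_force: 45.2
```

>>> drive_tool(
  commands="0 0 -0.015 0 0 0 60;0 0 0 0 0 0 60;0 0 -0.01 0 0 0 60;0 0 0 0 0 0 60",
)

```text
time_s: 6.48
eef_pos: [539.6, -30.0, 34.5]
ee_rot: [0.0, 0.99, 0.14, 0.0]
force: [-2.5, 0.4, 5.7]
grip_width: 0.767
grip_force: 45.9
```

>>> drive_tool(
  commands="0 0 0 0 0 0 100;0 0 0 0 0 0 100;0 0 0 0 0 0 100;0 0 0 0 0 0 100;0 0 0.2 0 0 0 100;0 0 0.35 0 0 0 100;0 0 0.38 0 0 0 100;-0.1 0 0.38 0 0 0 100;-0.2 0 0.38 0 0 0 100;-0.2 0 0 0 0 0 100;0 0 0 0 0 0 100",
)

```text
time_s: 7.4
eef_pos: [488.5, -29.8, 203.6]
ee_rot: [0.001, 0.99, 0.14, 0.001]
force: [-0.2, 0.2, -0.1]
grip_width: 0.999
grip_force: 0.0
```

```bash
python3 w.py w5 plate_floor=8 large_centre=28
```

```text
7.4 [488.5 -29.8 203.6] [0.001 0.99  0.14  0.001] 0.9994232863825953 cam [557. -11. 329.]
plate_floor [278. 115.] 0.95 [559.6  -5.8   8. ]
large_centre [298. 142.] 0.82 [540.7 -31.   28. ]
```

View pics/w5.png

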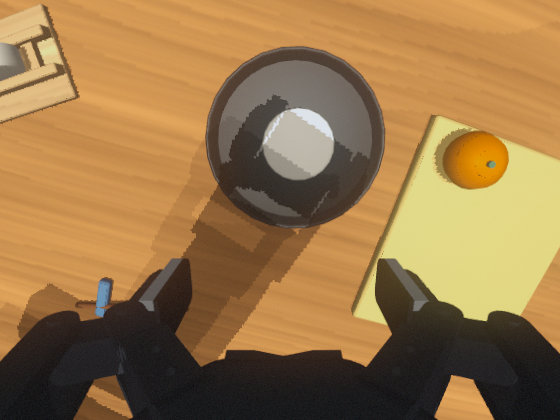

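Cake spans columns 262–335, rows 107–181; plate rim 206–385, rows 46–228.

Run:
```python
from h import *
s=sense();c=capture('wrist')
print(fitdisc(c,[206,46,385,228],14.9,15,90,[540,-30],s),fitdisc(c,[262,107,335,181],8,34,34,[540,-30],s,4))
```

```text
(array([538.6352116 , -29.56177141]), array([-2.2296773 , -1.65915914,  2.24852223,  2.58263673])) (array([539.55583707, -31.5528897 ]), array([ 0.06894237,  0.09892255, -0.06928117, -0.11519658]))
```

>>> drive_tool(
  commands="0 0.39 0 0 0 0 100;0 0.39 0 0 0 0 100;0 0.39 0 0 0 0 100;0 0.39 0 0 0 0 100;0 0.39 0 0 0 0 100;0 0.39 0 0 0 0 100;0 0.39 0 0 0 0 100;0 0 0 0 0 0 100;0 0 0 0 0 0 100",
)

```text
time_s: 8.35
eef_pos: [489.9, 244.7, 200.4]
ee_rot: [0.0, 0.99, 0.142, -0.001]
force: [-0.1, -0.6, 0.1]
grip_width: 1.002
grip_force: 0.0
```

```bash
python3 w.py w6 rack=10 small_centre=33
```

```text
8.35 [489.9 244.7 200.4] [ 0.     0.99   0.142 -0.001] 1.0021185817848606 cam [559. 264. 325.]
rack [282. 130.] 0.83 [547.6 261.4  10. ]
small_centre [277. 144.] 0.62 [534.4 262.8  33. ]
```

View pics/w6.png

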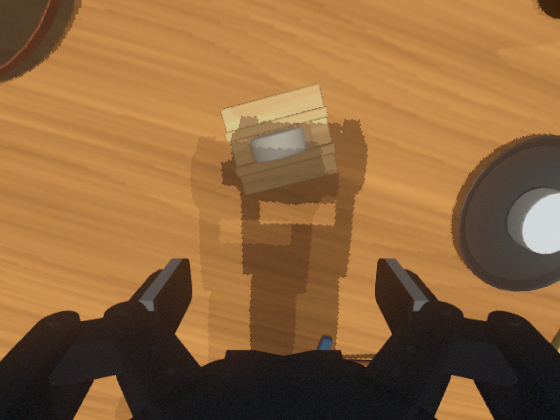

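Rack corners are at (220,107), (319,85), (338,172), (245,194). The groove runs along (1,-0.22) and the cake sits at about (279,145). I'll grip the cake by its rim along the groove, tilt the tool to lay it down, then regrasp it from above.

Run:
```python
from h import *
s=sense();c=capture('wrist')
K=[at(c,p,8 if i in(0,1,2,3) else 0,s)[:2] for i,p in enumerate([(220,107),(319,85),(338,172),(245,194)])]
print(np.round(K,1),np.mean(K,0)); g=(K[1]-K[0])+(K[2]-K[3]); print('groove',g/np.linalg.norm(g),np.linalg.norm(K[1]-K[0]),np.linalg.norm(K[2]-K[1]))
h=(K[3]-K[0])+(K[2]-K[1]); print('across',h/np.linalg.norm(h))
for z in(40,50,58): print(at(c,(279,145),z,s))
b=c['pixels'][115:175,240:320].astype(int); hsv=cv2.cvtColor(b.astype('uint8'),cv2.COLOR_BGR2HSV); m=(hsv[...,1]<60).astype('uint8')
n,l,st,ce=cv2.connectedComponentsWithStats(m);k=1+st[1:,4].argmax();print(st[k]+[240,115,0,0,0],ce[k]+[240,115]);
print(cv2.minAreaRect(np.argwhere(l==k)[:,::-1].astype('float32')))
print('tooly',rot(s['ee_rot'])[:,1])
T=np.array(c['tool_from_camera']);print(np.round(T,3))
for px,y in(((190,262),42.5),((376,262),42.5),((213,255),33.5),((355,255),33.5)):
    d=T[:3,:3]@ray(c,px); k=(np.sign(d[1])*y-T[1,3])/d[1]; print(T[:3,3]+k*d)
```

```text
[[552.2 323. ]
 [598.  236.5]
 [523.2 192.2]
 [474.4 278.2]] [536.97317395 257.47479735]
groove [ 0.48103434 -0.87670175] 97.88393237946643 86.90606360263271
across [-0.86338838 -0.50453989]
[535.41615202 258.10687027  40.        ]
[536.25146891 258.21077028  50.        ]
[536.91972243 258.29389029  58.        ]
[ 248  127   55   35 1304] [275.4708589  144.44095092]
((35.441184997558594, 29.764705657958984), (25.951311111450195, 52.3876953125), 75.96376037597656)
tooly [ 2.76079507e-01 -9.61134788e-01  1.56387911e-04]
[[  -0.      -0.961   -0.277   71.369]
 [   1.       0.      -0.       0.888]
 [   0.      -0.277    0.961 -125.014]
 [   0.       0.       0.       1.   ]]
[  7.04861165 -42.5          7.26269316]
[ 9.40394061 42.5         2.42936369]
[  6.88340712 -33.5         15.47040925]
[11.57089854 33.5         5.25830443]
```

>>> drive_tool(
  commands="0.15 0.05 0 0 0 0.15 100;0.15 0.05 0 0 0 0.15 100;0.16 0.04 -0.1 0 0 0 100;0 0 -0.4 0 0 0 100;0 0 -0.4 0 0 0 100;0 0 -0.35 0 0 0 100;0 0 0 0 0 0 100;0 0 0 0 0 0 100",
)

```text
time_s: 9.22
eef_pos: [536.0, 256.1, 76.4]
ee_rot: [0.0, 0.967, 0.255, -0.001]
force: [1.2, -0.2, 1.8]
grip_width: 1.002
grip_force: 0.0
```

```bash
python3 w.py w7 small_centre=45
```

```text
9.2167 [536.  256.1  76.4] [ 0.     0.967  0.255 -0.001] 1.0018073646006174 cam [599. 290. 201.]
small_centre [271. 245.] 0.83 [537.9 263.3  45. ]
```

View pics/w7.png

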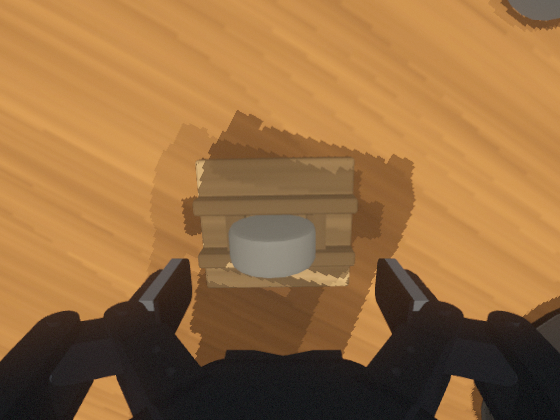

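The groove walls are level with the picture, so the yaw is right. The cake spans columns 229–316 and its top rim rows 243–276, so it sits about 6 mm left of the finger midpoint.

Run:
```python
from h import *
s=sense();c=capture('wrist')
p=at(c,(272,258.5),58,s);Rt=rot(s['ee_rot']);print(p,Rt.T@(p-s['eef_pos']),Rt[:,1])
# groove walls: inner edges near row 213 (far) and 250 (near) z=22
for r in(198,213,250,265): print(r,Rt.T@(at(c,(275,r),22,s)-s['eef_pos']))
```

```text
[537.19417697 261.8927748   58.        ] [ 2.07156455 -4.56527149 21.34975982] [ 0.49305532 -0.86999732  0.00105946]
198 [24.76075951 -3.77957037 57.43836229]
213 [15.35006726 -3.8466514  57.40200661]
250 [-9.02513953 -4.02551501 57.30783414]
265 [-19.42813182  -4.10396934  57.26764042]
```

>>> drive_tool(
  commands="0 0.05 -0.1 0 0 0 100;0 0 -0.2 0 0 0 100;0 0 -0.1 0 0 0 100;0 0 0 0 0 0 100;0 0 0 0 0 0 45;0 0 0 0 0 0 45;0 0 0 0 0 0 45;0 0 0 0 0 0 45;0 0 0 0 0 0 45;0 0 0 0 0 0 45;0 0 0 0 0 0 45",
  force=40,
)

```text
time_s: 10.28
eef_pos: [536.7, 262.2, 37.9]
ee_rot: [-0.0, 0.967, 0.255, 0.001]
force: [-0.5, -0.1, 6.6]
grip_width: 0.57
grip_force: 40.7
```

>>> drive_tool(
  commands="0 0 0.15 0 0 0 45;0 0 0.35 0 0 0 45;0 0 0.35 0 0 0 45;0 0 0.35 0 0 0 45;0 0 0 0 0 0 45",
)

```text
time_s: 10.7
eef_pos: [538.6, 262.8, 164.1]
ee_rot: [-0.0, 0.967, 0.255, 0.006]
force: [-0.2, -0.4, -0.2]
grip_width: 0.566
grip_force: 41.8
```

Run:
```python
from h import *
c=capture('top');cv2.imwrite('pics/t8.png',c['pixels'])
for n,z in(('small_centre',150),('rack',10),('board_top',15)):
  for b in boxes_of(c,n)[:2]: print(n,b['confidence'],at(c,b['position'],z))
for p in((357,218),(440,213),(453,316),(368,321)): print(at(c,p,15)) 
s=sense();c=capture('wrist');g=c['pixels'][200:330,190:380];hsv=cv2.cvtColor(g,cv2.COLOR_BGR2HSV);m=((hsv[...,1]<50)&(hsv[...,2]>90)).astype('uint8')
n,l,st,ce=cv2.connectedComponentsWithStats(m);k=1+st[1:,4].argmax();print(st[k]+[190,200,0,0,0],ce[k]+[190,200])
```

```text
small_centre 0.41 [547.47601528 249.42995555 150.        ]
rack 0.62 [533.03114765 242.39013312  10.        ]
board_top 0.91 [ 471.93854893 -241.78818139   15.        ]
[ 601.40276843 -156.67968786   15.        ]
[ 595.14818327 -352.81570052   15.        ]
[ 358.28458934 -343.05060659   15.        ]
[ 365.71207453 -152.00457203   15.        ]
[ 230  243  108   87 8077] [283.08394206 285.86133465]
```

>>> drive_tool(
  commands="-0.06 -0.39 0 0 0 0 45;-0.06 -0.39 0 0 0 -0.155 45;-0.06 -0.39 0 0 0 -0.155 45;-0.06 -0.39 0 0 0 -0.155 45;-0.06 -0.39 0 0 0 -0.155 45;-0.06 -0.39 0 0 0 -0.155 45;-0.07 -0.39 0 0 0 -0.155 45;-0.07 -0.39 0 0 0 -0.155 45;-0.07 -0.39 0 0 0 -0.155 45;-0.07 -0.39 0 0 0 0 45;-0.07 -0.39 0 0 0 0 45;-0.07 -0.39 0 0 0 0 45;-0.06 -0.39 0 0 0 0 45;0 0 0 0 0 0 45;0 0 0 0 0 0 45",
)

```text
time_s: 12.2
eef_pos: [451.2, -246.3, 155.4]
ee_rot: [-0.001, 0.974, -0.228, -0.001]
force: [-0.4, -0.4, -0.6]
grip_width: 0.569
grip_force: 41.8
```

Run:
```python
from h import *
s=sense();print(np.round(rot(s['ee_rot']),3),np.round(s['joints'],2))
```

```text
[[ 0.896 -0.445 -0.002]
 [-0.445 -0.896  0.002]
 [-0.002 -0.001 -1.   ]] [-0.73  0.38  1.66  0.    1.1   1.3 ]
```

>>> drive_tool(
  commands="0 0 -0.1 -0.071 -0.142 0 45;0 0 -0.1 -0.071 -0.142 0 45;0 0 -0.1 -0.071 -0.142 0 45;0 0 -0.1 -0.071 -0.142 0 45;0 0 -0.1 -0.071 -0.142 0 45;0 0 -0.1 -0.071 -0.142 0 45;0 0 0 -0.071 -0.142 0 45;0 0 0 -0.071 -0.142 0 45;0 0 0 0 0 0 45;0 0 0 0 0 0 45",
)

```text
time_s: 13.03
eef_pos: [463.5, -232.1, 111.5]
ee_rot: [0.042, 0.927, -0.2, 0.313]
force: [0.3, -0.8, 0.4]
grip_width: 0.569
grip_force: 41.8
```

Run:
```python
from h import *
s=sense();print(np.round(rot(s['ee_rot']),3),np.round(s['joints'],2))
```

```text
[[ 0.723 -0.397  0.565]
 [-0.345 -0.916 -0.203]
 [ 0.598 -0.047 -0.8  ]] [-0.82  0.28  2.13  1.1   0.31  0.18]
```

The tilt toward the front is limited because joint 5 nears its end, so I'll tilt the other way, where there is ample range.

Run:
```python
from h import *
s=sense();A=rot(s['ee_rot'])
V=np.array([[.896,-.445,0],[-.445,-.896,0],[0,0,-1.]])
print(R.from_matrix(V@A.T).as_rotvec()/(np.pi/4))
```

```text
[ 0.29161935  0.76589799 -0.04436364]
```

>>> drive_tool(
  commands="-0.02 -0.03 0 0.049 0.128 -0.007 45;-0.02 -0.03 0 0.049 0.128 -0.007 45;-0.02 -0.03 0 0.049 0.128 -0.007 45;-0.02 -0.03 0 0.049 0.128 -0.007 45;-0.02 -0.03 0 0.049 0.128 -0.007 45;0 0 0 0.049 0.128 -0.007 45;0 0 0 0 0 0 45;0 0 0 0.07 0.14 0 45;0 0 0 0.07 0.14 0 45;0 0 0 0.07 0.14 0 45;0 0 0 0.07 0.14 0 45;0 0 0 0.07 0.14 0 45;0 0 0 0.07 0.14 0 45;0 0 0 0.07 0.14 0 45;0 0 0 0.07 0.14 0 45;0 0 0 0 0 0 45;0 0 0 0 0 0 45",
)

```text
time_s: 14.45
eef_pos: [462.2, -237.8, 110.3]
ee_rot: [-0.114, 0.897, -0.214, -0.369]
force: [0.8, -0.4, -0.1]
grip_width: 0.569
grip_force: 41.8
```

```bash
cat > st.py <<'E'
from h import *
s=sense();A=rot(s['ee_rot']);print(np.round(A,3),np.round(s['joints'],2),'tilt',np.degrees(np.arccos(-A[2,2])))
V=np.array([[.896,-.445,0],[-.445,-.896,0],[0,0,-1.]])
print('to vertical',R.from_matrix(V@A.T).as_rotvec()/(np.pi/4))
E
python3 st.py
```

```text
[[ 0.636 -0.468 -0.614]
 [-0.3   -0.883  0.362]
 [-0.711 -0.047 -0.702]] [-0.66  0.87  1.14 -0.1   1.92  1.38] tilt 45.45083051768076
to vertical [-0.51052075 -0.87149852  0.00826508]
```

>>> drive_tool(
  commands="-0.05 -0.07 0 0.028 0.133 0 45;0 0 -0.15 0.028 0.133 0 45;0 0 -0.2 0 0 0 45;0 0 -0.2 0 0 0 45;0 0 0 0 0 0 45;0 0 0 0 0 0 45",
)

```text
time_s: 14.95
eef_pos: [457.2, -244.8, 58.0]
ee_rot: [-0.111, 0.851, -0.216, -0.465]
force: [0.4, -0.4, -0.1]
grip_width: 0.564
grip_force: 41.8
```

```bash
python3 st.py
```

```text
[[ 0.474 -0.472 -0.743]
 [-0.265 -0.882  0.39 ]
 [-0.839  0.012 -0.543]] [-0.65  1.06  1.03 -0.16  2.04  1.42] tilt 57.08343421625926
to vertical [-0.56869708 -1.13397531  0.04320469]
```

Tilt is 57°. Lowering until the edge touches.

>>> drive_tool(
  commands="0 0 -0.1 0 0 0 45;0 0 -0.04 0 0 0 45;0 0 -0.02 0 0 0 45;0 0 0 0 0 0 45;0 0 0 0 0 0 45",
)

```text
time_s: 15.37
eef_pos: [457.5, -244.9, 41.5]
ee_rot: [-0.111, 0.851, -0.216, -0.466]
force: [0.3, 0.1, -0.3]
grip_width: 0.565
grip_force: 41.8
```

>>> drive_tool(
  commands="0 0 -0.02 0 0 0 45;0 0 0 0 0 0 45;0 0 -0.01 0 0 0 45;0 0 0 0 0 0 45",
)

```text
time_s: 15.7
eef_pos: [457.4, -244.8, 38.1]
ee_rot: [-0.112, 0.851, -0.216, -0.466]
force: [-0.7, 0.0, 0.1]
grip_width: 0.563
grip_force: 41.8
```

>>> drive_tool(
  commands="0 0 -0.02 0 0 0 45;0 0 0 0 0 0 45;0 0 -0.015 0 0 0 45;0 0 0 0 0 0 45;0 0 0 0 0 0 45",
)

```text
time_s: 16.12
eef_pos: [457.7, -245.0, 35.9]
ee_rot: [-0.111, 0.851, -0.216, -0.466]
force: [1.8, -0.7, 8.3]
grip_width: 0.564
grip_force: 42.5
```

>>> drive_tool(
  commands="0 0 0 0 0 0 75;0 0 0 0 0 0 75;0 0 0 0 0 0 100;0 0 0 0 0 0 100;0 0 0 0 0 0 100;0 0 0 0 0 0 100",
)

```text
time_s: 16.62
eef_pos: [457.3, -244.8, 34.6]
ee_rot: [-0.112, 0.851, -0.216, -0.466]
force: [-0.2, -0.6, 0.1]
grip_width: 1.0
grip_force: 0.0
```

Run:
```python
from h import *
c=capture('top')
for n,z in(('small_centre',26),('large_centre',21),('orange_centre',39)):
  for b in boxes_of(c,n)[:2]: print(n,b['position'],b['confidence'],at(c,b['position'],z))
```

```text
orange_centre [373.4, 224.4] 0.91 [ 578.0363954  -188.13516128   39.        ]
```

>>> drive_tool(
  commands="0 0 0.2 0 0 0 100;0 0 0.3 0 0 0 100;0 0 0.35 0 0 0 100;0 0 0.35 -0.071 -0.142 0.005 100;0 0 0.35 -0.071 -0.142 0.005 100;0 0 0 -0.071 -0.142 0.005 100;0 0 0 -0.071 -0.142 0.005 100;-0.1 0.05 0 -0.071 -0.142 0.005 100;-0.1 0.05 0 -0.071 -0.142 0.005 100;-0.1 0.05 0 -0.071 -0.142 0.005 100;-0.1 0.05 0 -0.071 -0.142 0.005 100;0 0 0 0 0 0 100;0 0 0 0 0 0 100",
)

```text
time_s: 17.9
eef_pos: [416.5, -224.3, 190.4]
ee_rot: [-0.001, 0.973, -0.229, -0.001]
force: [0.1, -0.4, -0.0]
grip_width: 0.997
grip_force: 0.0
```

```bash
python3 st.py
cat > cake.py <<'E'
from h import *
import sys
top=float(sys.argv[1]); lo=float(sys.argv[2]); s=sense();c=capture('wrist');cv2.imwrite(sys.argv[3],c['pixels'])
print(np.round(s['eef_pos'],1))
b=boxes_of(c,sys.argv[4])
for q in b[:2]: print(q['confidence'],q['position'],at(c,q['position'],(top+lo)/2,s))
hsv=cv2.cvtColor(c['pixels'],cv2.COLOR_BGR2HSV); m=((hsv[...,1]<50)&(hsv[...,2]>80)).astype('uint8'); m[:,:]=cv2.morphologyEx(m,cv2.MORPH_OPEN,np.ones((3,3)))
n,l,st,ce=cv2.connectedComponentsWithStats(m)
for k in range(1,n):
    if st[k,4]>800:
        x,y,w,h,a=st[k]; r=float(sys.argv[5]); o=fitdisc(c,[x,y,x+w,y+h],lo,top,r,at(c,ce[k],top,s)[:2],s,4); print(st[k],np.round(o[0],1),np.round(o[1],1))
E
python3 cake.py 37 15 pics/w8.png small_centre 25
```

```text
[[ 0.895 -0.446 -0.001]
 [-0.446 -0.895  0.003]
 [-0.002 -0.003 -1.   ]] [-0.74  0.26  1.73  0.    1.16  1.29] tilt 0.18215363960631037
to vertical [-0.00399036 -0.00067983  0.00200673]
[ 416.5 -224.3  190.4]
0.83 [284.7, 139.5] [ 463.07546053 -248.45325418   26.        ]
[ 259  110   55   56 2398] [ 463.4 -250.4] [-0.8 -0.7  0.8  0.8]
[  10  137   81   72 4616] [537.1 -34.5] [ 10.7   8.5 -10.5  -9.5]
```

The small cake lies flat on the board at about (463,-249). Regrasping it by the rim from above.

>>> drive_tool(
  commands="0.16 -0.08 -0.3 0 0 0 100;0.16 -0.09 -0.3 0 0 0 100;0.15 -0.08 -0.3 0 0 0 100;0 0 -0.35 0 0 0 100;0 0 -0.2 0 0 0 100;0 0 -0.1 0 0 0 100;0 0 0 0 0 0 100;0 0 0 0 0 0 100",
)

```text
time_s: 18.67
eef_pos: [465.1, -250.3, 35.1]
ee_rot: [-0.001, 0.973, -0.229, -0.0]
force: [-0.2, 0.6, 0.3]
grip_width: 1.0
grip_force: 0.0
```

```bash
python3 cake.py 37 15 pics/w9.png small_centre 25
```

```text
[ 465.1 -250.3   35.1]
0.76 [283.3, 277.8] [ 463.57649246 -249.38916481   26.        ]
[ 231  224  107  108 8937] [ 463.  -249.7] [-1.2  0.2  1.2 -0.1]
```

>>> drive_tool(
  commands="-0.015 0.005 -0.03 0 0 0 100;0 0 0 0 0 0 100;0 0 0 0 0 0 45;0 0 0 0 0 0 45;0 0 0 0 0 0 45;0 0 0 0 0 0 45;0 0 0 0 0 0 45;0 0 0 0 0 0 45;0 0 0 0 0 0 45",
  force=40,
)

```text
time_s: 19.52
eef_pos: [463.0, -249.4, 32.3]
ee_rot: [-0.001, 0.973, -0.229, -0.0]
force: [-1.9, 0.7, 5.5]
grip_width: 0.57
grip_force: 40.9
```

>>> drive_tool(
  commands="0 0 0.1 0 0 0 45;0 0 0.3 0 0 0 45;0 0 0.35 0 0 0 45;0.1 0.3 0.1 0 0 0 45;0.13 0.37 0 0 0 0 45;0.13 0.37 0 0 0 0 45;0.13 0.37 0 0 0 0 45;0.13 0.37 0 0 0 0 45;0.14 0.37 0 0 0 0 45;0 0 0 0 0 0 45;0 0 0 0 0 0 45;0 0 0 0 0 0 45",
)

```text
time_s: 20.52
eef_pos: [538.8, -34.6, 117.0]
ee_rot: [-0.001, 0.973, -0.229, -0.0]
force: [-0.4, -0.6, -0.7]
grip_width: 0.565
grip_force: 41.7
```

```bash
python3 cake.py 123 101 pics/w10.png small_centre 25
```

```text
[538.8 -34.6 117. ]
0.87 [279.3, 272.2] [542.65140823 -34.32141279 112.        ]
0.71 [278.4, 203.1] [572.28464949 -48.76523747 112.        ]
[  229   173   114   158 13871] [550.8 -41.7] [ -1.3  20.3   1.3 -23. ]
```

>>> drive_tool(
  commands="0.005 0.037 -0.2 0 0 0 45;0 0 -0.25 0 0 0 45;0 0 -0.15 0 0 0 45;0 0 0 0 0 0 45;0 0 0 0 0 0 45;0 0 0 0 0 0 45",
)

```text
time_s: 21.12
eef_pos: [539.9, -31.4, 57.9]
ee_rot: [-0.001, 0.973, -0.229, 0.0]
force: [-0.6, 0.2, 0.4]
grip_width: 0.562
grip_force: 41.7
```

>>> drive_tool(
  commands="0 0.005 -0.03 0 0 0 45;0 0 -0.02 0 0 0 45;0 0 0 0 0 0 45;0 0 -0.01 0 0 0 45;0 0 0 0 0 0 45;0 0 0 0 0 0 45",
)

```text
time_s: 21.62
eef_pos: [539.5, -30.2, 51.4]
ee_rot: [-0.001, 0.973, -0.229, -0.0]
force: [-2.1, 0.5, 5.6]
grip_width: 0.569
grip_force: 42.2
```

Contact as expected. Releasing, lifting and checking.

>>> drive_tool(
  commands="0 0 0 0 0 0 100;0 0 0 0 0 0 100;0 0 0 0 0 0 100;0 0 0 0 0 0 100;0 0 0 0 0 0 100;0 0 0.15 0 0 0 100;0 0 0.35 0 0 0 100;0 0 0.4 0 0 0 100;-0.12 0.06 0.35 0 0 0 100;-0.2 0.1 0.2 0 0 0 100;-0.1 0.05 0 0 0 0 100;0 0 0 0 0 0 100;0 0 0 0 0 0 100",
)

```text
time_s: 22.7
eef_pos: [497.4, -9.1, 195.6]
ee_rot: [-0.002, 0.973, -0.229, -0.0]
force: [0.2, -0.8, -0.4]
grip_width: 1.004
grip_force: 0.0
```

```bash
python3 cake.py 56 34 pics/w11.png small_centre 25
python3 - <<'E'
from h import *
s=sense();c=capture('wrist')
for b in boxes_of(c,'large_centre')[:1]: print(b['position'],at(c,b['position'],28,s))
E
```

```text
[497.4  -9.1 195.6]
0.66 [279.3, 145.8] [542.13802786 -27.04169326  45.        ]
[  213    61   149   122 10885] [558.3 -42.9] [ 44.4  27.6 -44.3 -32.3]
[ 254  194   76   26 1045] [487.5 -12.4] [ 10.  -15.2 -10.   15.5]
[311.6, 133.0] [538.30577157 -57.95425995  28.        ]
```

View pics/w11.png

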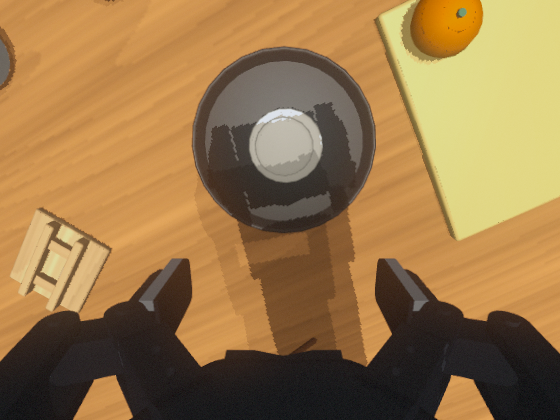

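The small cake (centre (285,146)) lies flat and concentric on the large one (centre (286,145)). The stack sits in the middle of the plate, and the gripper is clear.

```bash
python3 -c "
from rig import finish_job
print(finish_job())"
```

```text
the job is handed in; nothing more can be done
None
```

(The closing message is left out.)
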